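# Change the bottom heat over to the mat under the cuttings

### The arm

A 7-joint arm with a two-finger parallel gripper is mounted at the origin on the work surface. World frame = base frame: x ahead of the robot, y to its left, z up, the work surface at z = 0. Lengths are in mm, angles in rad, forces in N, time in s.
With the tool pointing down it reaches from about 400 to 875 mm from the base axis. Payload 4.4 kg.
Tool frame: the origin (TCP) lies on the centre line of the jaws, within the pads' length; the fingertips stand 25 mm ahead of it and the grasp point (between the pads) lies 6 mm ahead of it (ctrl.finger_overhang is the distance from the TCP to the fingertips, in mm); z points along the fingers, y is the line along which they close (so a half turn about z gives the same grasp; the last joint's range is limited). The gripper opens to 85 mm and grips with 20 to 120 N. Pads are 22 mm wide; open, the fingers measure 114 mm over their backs; the gripper's body (76 mm by 85 mm) begins 54 mm behind the grasp point. The pads swing forward as they close: fully open they stand 13 mm farther back than shut.
Start: joints at [1.163, 0.628, 0.038, 1.517, -0.027, 0.996, -0.02], TCP at [217.896, -612.404, 256.313] pointing down, gripper open.
Joint ranges: [-3.06, 3.06], [-0.37, 2.12], [-1.25, 1.32], [0.18, 2.47], [-1.1, 4.24], [0.23, 1.98], [-2.94, 2.94]. Speed limits (rad/s): [2.57, 2.57, 3.14, 3.14, 3.14, 3.14, 3.14].

### API

Orientations are given as [roll, pitch, yaw] about the fixed x, y, z axes, in that order (R = Rz(yaw) Ry(pitch) Rx(roll)).
In Python, from cell import ctrl gives the robot as it stands. The module is installed in compiled form; this text tells all that it offers.
- The arm moves only by the tool play_rows, never from a script. Its argument "targets" is a list of rows, each a list of 5 numbers: the closure, from 0 (fully open) to 1 (shut), then the shift along the tool's x, y, z in cm, then the turn about the tool's z in degrees. In form: [[gripper, dx, dy, dz, spin], ...]. A call has 1 to 10 rows; each row is the pose to reach, as a shift and turn from the pose commanded when the call began, along the tool's axes at that moment; what a row does not reach only later rows make up. A row lasts 1/10 s, in which the tool goes at most 50 mm and 8.59 degrees, less where a joint would pass 70% of its speed; a pose out of reach is approached as far as the arm can. A call with a gripper value outside its range is refused whole. The fingers move at their own pace and stop on an object; the grip force is fixed at half the most. Time passes only in rows, so rows that repeat a pose let the fingers close. It gives the time, the measured TCP pose, the force, the opening and the grip force at its end, in the units of the state.
- ctrl.read_state(): the state, without advancing time (a new reading comes with each control period).
- ctrl.get_image(name): name is "scene" or "side" or "wrist"; returns (picture, depth): 384x512x3 uint8, red, green, blue; 384x512 float32, mm along the optical axis (not along the pixel's ray), 0 where there is no reading.
- ctrl.calibration(name): a dict with "vfov" (degrees; the focal length in pixels is half the picture's height over the tangent of half this angle, whatever the lens; pixels are square), "cx", "cy" (the principal point, pixels), "extrinsics" (4x4, takes a point from camera to world coordinates); the wrist camera has in their place "mount" (4x4, takes a point from camera to tool coordinates, whose origin is the TCP and whose axes are the flange's). Camera axes: x right, y down, z forward; pixel columns grow to the right and rows downward; lengths in mm; the calibration is good to about 2 mm. A picture is of the moment at which its call begins: read the wrist's pose just before it. calibration takes no time and is no camera call.
- ctrl.finish_job(): hands the job in; it is judged then, once.
Trained networks look in the newest picture that a camera, given by its name, has taken for a name from the list of things; names that differ only in an ending like _2 or _b are one class to them, and where a whole thing is asked for, a point or a joint stands for the part that bears it (a point fixed in the world has none). Each returns a list of dicts, best first, with "confidence" (0 to 1); they miss things now and then, are a little off and sometimes report something else, mostly with a low value. They report only what shows in the picture. A call takes as long as a camera call.
- ctrl.search_frame(camera, name): "bbox" ([left, top, right, bottom] in pixels, round what is visible of it).
- ctrl.trace(camera, name): "pixels" (384x512 bool, what is visible of it) and "bbox" ([left, top, right, bottom] in pixels, round what is visible of it).
The state is a dict: "clock": time; "qpos": joint angles; "qd": joint speeds; "tau": joint torques, N m; "eef_pos": TCP position; "tool_rot": TCP orientation; "force": force on the tool from outside, world axes, zero at the start; "torque": the same for the moment, N m; "width": finger opening in mm; "gripper_force": force on a finger pad.
Only numpy, scipy, OpenCV 4.12 (cv2) and the standard library are available. Lean on these libraries where they do the work, as an engineer would, in place of code of your own. Each camera call takes 0.05 s, during which the arm holds its last target. There are 200 camera calls.

### The job

The tray of cuttings now stands on the other heat mat. Switch the bare mat off, and only then switch the mat under the tray on, since the supply must never feed both at once: each mat's toggle is on when it leans towards its own mat and off when it leans away from it, and its lever is locked until you lift the collar round it, so lift the collar, tip the lever right over and let the collar drop fully home again. Do not shift the tray or the other things on the bench.

Things in the scene. Friction and masses are not known exactly. Their poses are not given: they have to be found in the camera images.
- bare_pivot (a point): the lever's pivot at the switch box of the bare mat, on the box's centre line, 55 mm above the table and 15 mm below the box's top (box 100 x 100 x 70 mm tall, aluminium top plate). It never moves during a run. Its x axis points from the box to the mat, y runs along the lever's hinge axis, z is up.
- bare_lever (a joint): angle of the steel toggle lever of the bare mat, rad: 0 = OFF, leaning 0.4 rad from upright away from the mat; 0.4 = upright; 0.8 = ON, leaning 0.4 rad towards the mat. Turns about the pivot's y axis with light friction (0.08 N m) and stays where left. 10 mm rod, its 15 mm wide tip ends 106 mm from the pivot.
- bare_collar (a joint): lift of the locking collar of the bare mat along its lever, m: 0 = home (locked), stop at 0.016. A spring draws it home (4.5 to 8.5 N). Its two feet sit beside a fixed arched gate and lock the lever (0.07 rad play) until lifted 0.011; then it swings over the gate with the lever. Let go at either end it springs home; let go part-way it rests on the gate.
- bare_collar_mid (a point): centre of the collar of the bare mat: a knurled steel sleeve on the lever, 28 mm across, 30 mm long, centre 56.5 mm from the pivot along the lever when home (plus the lift). z along the lever to its tip, y along the hinge. Below it the gate stands 25 mm above the box, 27 mm wide along y; beyond it along y the box's top is clear.
- bare_mat_mid (a point): middle of the top of the bare mat, a flat black rubber mat 270 x 190 x 6 mm fixed to its switch box, 185 mm from the pivot along x. Nothing stands on it; it is on at the start.
- tray_pivot (a point): the lever's pivot at the switch box of the mat under the tray, on the box's centre line, 55 mm above the table and 15 mm below the box's top (box 100 x 100 x 70 mm tall, aluminium top plate). It never moves during a run. Its x axis points from the box to the mat, y runs along the lever's hinge axis, z is up.
- tray_lever (a joint): angle of the steel toggle lever of the mat under the tray, rad: 0 = OFF, leaning 0.4 rad from upright away from the mat; 0.4 = upright; 0.8 = ON, leaning 0.4 rad towards the mat. Turns about the pivot's y axis with light friction (0.08 N m) and stays where left. 10 mm rod, its 15 mm wide tip ends 106 mm from the pivot.
- tray_collar (a joint): lift of the locking collar of the mat under the tray along its lever, m: 0 = home (locked), stop at 0.016. A spring draws it home (4.5 to 8.5 N). Its two feet sit beside a fixed arched gate and lock the lever (0.07 rad play) until lifted 0.011; then it swings over the gate with the lever. Let go at either end it springs home; let go part-way it rests on the gate.
- tray_collar_mid (a point): centre of the collar of the mat under the tray: a knurled steel sleeve on the lever, 28 mm across, 30 mm long, centre 56.5 mm from the pivot along the lever when home (plus the lift). z along the lever to its tip, y along the hinge. Below it the gate stands 25 mm above the box, 27 mm wide along y; beyond it along y the box's top is clear.
- tray_mat_mid (a point): middle of the top of the mat under the tray, a flat black rubber mat 270 x 190 x 6 mm fixed to its switch box, 185 mm from the pivot along x. It bears the tray of cuttings; it is off at the start.
- tray_mid (a point): centre of the black tray of cuttings, 200 x 150 x 50 mm, with twigs standing up to 95 mm above its underside, standing on its mat; leave it there
- bottle_mid (a point): centre of a white plastic jar, 48 mm across and 85 mm tall, standing on the bench; leave it
- pot_mid (a point): centre of an empty black plant pot, 116 mm across its rim and 100 mm tall; leave it
- secateurs_mid (a point): pivot of secateurs with dark handles and steel blades lying on the bench, about 190 mm long and 16 mm thick, x axis towards the blades; leave them

How it is judged (in metres and radians):
On the way, in this order (a step that is already met when the one before it is completed fails the run):
1. the bare mat's toggle is off and its collar home, the other toggle still off (value of joint each of bare_lever, tray_lever below 0.1 rad and value of joint each of bare_collar, tray_collar below 0.003 m), for 0.2 s.
2. the toggle of the mat under the tray is on and its collar home, the bare mat's still off (value of joint tray_lever above 0.7 rad and value of joint each of tray_collar, bare_collar below 0.003 m and value of joint bare_lever below 0.1 rad), for 0.2 s.
At the end, for the whole second after the job is handed in: The bare mat's lever is at OFF (within 0.1 rad) and the tray mat's lever is at ON (within 0.1 rad), both collars home (within 3 mm); the tray, jar, pot and secateurs are within 25 mm of where they stood (all of step 2 and distance of each of tray_mid, bottle_mid, pot_mid, secateurs_mid from where it was at the start of the episode below 0.025 m); the robot touches nothing.
It fails at once if both toggles on at once (both levers past upright towards their mats) (value of joint each of bare_lever, tray_lever above 0.45 rad).
It fails at once if the tray of cuttings shifted by more than 25 mm (distance of tray_mid from where it was at the start of the episode above 0.025 m).
It fails at once if the jar shifted by more than 25 mm (distance of bottle_mid from where it was at the start of the episode above 0.025 m).
It fails at once if the pot shifted by more than 25 mm (distance of pot_mid from where it was at the start of the episode above 0.025 m).
It fails at once if the secateurs shifted by more than 25 mm (distance of secateurs_mid from where it was at the start of the episode above 0.025 m).
It also fails if it takes over 58 s, if anything falls off the work surface, if the arm or the gripper's body presses on something with over 40 N, if the wrist force passes 120 N, or if a joint passes its speed limit or range.

## Working session

There is one attempt and no reset: what is moved stays moved. The work goes in short steps, Python scripts to look and compute and a tool call to move; the robot and the scene stay as the last step left them, time stands still between calls to the robot, and variables do not carry over. Pictures are saved under pics/ and viewed, at most 10 in all, crops included, and the job is handed in when it is done.

Besides the shell and the picture viewer there is one more tool, called by a JSON object that holds its "method" and its "body". play_rows: Moves the arm, as the interface text tells. Its arguments: {"type":"object","properties":{"targets":{"type":"array"}},"required":["targets"]}

```bash
mkdir -p pics
cat > h.py <<'E'
import numpy as np, cv2
from cell import ctrl
from scipy.spatial.transform import Rotation as Ro
def ext(cam,st=None):
    c=ctrl.calibration(cam)
    if cam!="wrist": return c,np.array(c["extrinsics"])
    T=np.eye(4);T[:3,:3]=Ro.from_euler('xyz',st["tool_rot"]).as_matrix();T[:3,3]=st["eef_pos"]
    return c,T@np.array(c["mount"])
def cloud(cam):
    st=ctrl.read_state(); im,d=ctrl.get_image(cam); c,T=ext(cam,st)
    f=im.shape[0]/2/np.tan(np.radians(c["vfov"])/2)
    v,u=np.mgrid[:im.shape[0],:im.shape[1]]
    P=np.stack([(u-c["cx"])/f*d,(v-c["cy"])/f*d,d],-1)@T[:3,:3].T+T[:3,3]
    P[d==0]=np.nan
    return im,d,P
def save(im,n): cv2.imwrite(f"pics/{n}.png",im[...,::-1])
E
python3 - <<'E'
from h import *
print(ctrl.read_state())
ims=[]
for cam in ("scene","side"):
    im,d,P=cloud(cam); np.savez(cam,im=im,P=P); save(im,cam)
    for n in ["bare_collar","tray_collar","bare_lever","bare_mat_mid","tray_mat_mid","tray_mid","bottle_mid","pot_mid","secateurs_mid"]:
        for r in ctrl.trace(cam,n)[:3]:
            p=P[r["pixels"]]; p=p[~np.isnan(p[:,0])]
            print(cam,n,round(r["confidence"],2),np.round(r["bbox"]),np.round(np.median(p,0)) if len(p) else None, np.round(p.max(0)) if len(p) else None)
    print(ext(cam)[1].round(2))
E
```

```text
{'clock': 0.0, 'qpos': array([ 1.16321561,  0.62932379,  0.03841021,  1.51838224, -0.02697953,
        0.9962921 , -0.01994793]), 'qd': array([-1.08439167e-03,  4.04915951e-04,  1.68414043e-03,  4.00850883e-05,
        1.71420554e-03, -1.11972622e-04,  3.86583661e-05]), 'tau': array([ 4.06002664e-05, -5.63410842e+01,  1.22714169e+00, -1.93452930e+01,
        1.12854608e-02,  1.04836375e-02,  2.19813023e-05]), 'eef_pos': array([ 217.70192856, -611.84129727,  255.39838775]), 'tool_rot': array([-3.13970442e+00,  2.24707376e-05,  3.41869306e-01]), 'force': array([ 1.14547079,  0.09288377, -0.57623343]), 'torque': array([ 0.00334031, -0.01261   , -0.03799048]), 'gripper_force': 0.0, 'width': 85.52024751221064}
scene bare_collar 0.57 [296. 157. 304. 164.] [485. 235. 115.] [496. 249. 131.]
scene tray_collar 0.43 [164. 183. 170. 194.] [ 445. -257.  116.] [ 453. -242.  129.]
scene bare_lever 0.49 [147. 172. 222. 295.] [ 507. -258.   18.] [ 784. -171.  156.]
scene bare_lever 0.42 [296. 151. 301. 166.] [484. 238. 119.] [499. 356. 155.]
scene bare_mat_mid 0.6 [276. 154. 360. 240.] [612. 240.   8
[... 869 characters left out ...]
780. 357. 152.]
side tray_mat_mid 0.84 [216. 144. 308. 187.] [ 499. -213.   10.] [ 783. -164.  153.]
side tray_mid 0.87 [216. 151. 269. 181.] [ 665. -260.   40.] [ 768. -204.   97.]
side bottle_mid 0.62 [282. 199. 295. 222.] [477.  43.  53.] [500.  53.  87.]
side bottle_mid 0.42 [183. 227. 312. 288.] [595. 269.   6.] [779. 357. 152.]
side pot_mid 0.56 [294. 286. 342. 342.] [394. 436.  59.] [453. 517. 102.]
side secateurs_mid 0.55 [292. 152. 330. 162.] [ 333. -465.    7.] [ 455. -414.   18.]
[[-1.0000e+00 -6.0000e-02  6.0000e-02  5.0445e+02]
 [-8.0000e-02  5.7000e-01 -8.1000e-01  1.0209e+03]
 [ 1.0000e-02 -8.2000e-01 -5.8000e-01  8.1207e+02]
 [ 0.0000e+00  0.0000e+00  0.0000e+00  1.0000e+00]]
```

Run:
```python
from h import *
A=[np.load(c+".npz") for c in("scene","side")]
a=cv2.resize(A[0]["im"][100:320,80:400],None,fx=2.5,fy=2.5)[:300*2]
b=cv2.resize(A[1]["im"][130:350,160:360],None,fx=2,fy=2)
save(a,"sc"); 
P=np.concatenate([x["P"].reshape(-1,3) for x in A]); C=np.concatenate([x["im"].reshape(-1,3) for x in A])
for nm,s in(("bare",1),("tray",-1)):
    m=(P[:,1]*s>100)&(P[:,1]*s<380)&(P[:,0]>380)&(P[:,0]<850)
    t=P[m&(abs(P[:,2]-70)<4)]; 
    print(nm,"boxtop",len(t),cv2.minAreaRect(t[:,:2].astype(np.float32)), t.min(0),t.max(0),np.median(t[:,2]))
    k=P[m&(abs(P[:,2]-6)<5)&(C.max(1)<70)]
    print("mat",len(k),cv2.minAreaRect(k[:,:2].astype(np.float32)))
    l=P[m&(P[:,2]>97)&(P[:,0]<560)]
    for z0 in range(97,160,8):
        q=l[(l[:,2]>=z0)&(l[:,2]<z0+8)]
        if len(q): print(z0,len(q),q.mean(0).round(1),q.min(0).round(),q.max(0).round())
```

```text
bare boxtop 767 ((458.9884338378906, 240.784423828125), (98.79277801513672, 101.78128814697266), 4.234582901000977) [407.67446673 188.13861012  66.01711505] [509.88314561 291.78804041  73.99207061] 69.35113702617377
mat 6409 ((638.5955200195312, 254.06472778320312), (277.406005859375, 195.46966552734375), 3.0931270122528076)
97 32 [473.7 248.5 101. ] [455. 229.  97.] [491. 258. 105.]
105 37 [476.6 246.9 109.1] [462. 228. 105.] [491. 260. 113.]
113 53 [483.9 247.6 117.8] [466. 229. 113.] [496. 260. 121.]
121 47 [478.4 244.9 124.1] [469. 231. 121.] [496. 260. 129.]
129 11 [486.2 241.9 131. ] [481. 228. 129.] [494. 249. 133.]
137 13 [488.5 248.1 141.1] [484. 241. 137.] [494. 252. 145.]
145 28 [493.6 245.7 149.6] [487. 234. 145.] [501. 254. 152.]
153 3 [494.5 241.9 155.1] [491. 240. 155.] [499. 244. 155.]
tray boxtop 707 ((575.3383178710938, -276.5110168457031), (113.45545959472656, 332.6274719238281), 82.90499877929688) [ 407.69650614 -339.58501026   66.00683774] [ 738.17642285 -200.82018463   73.96126462] 69.98275886838894
mat 1315 ((638.026611328125, -277.74713134765625), (200.27105712890625, 278.84466552734375), 84.20830535888672)
97 32 [ 445.4 -250.1  101.1] [ 429. -270.   97.] [ 460. -238.  105.]
105 32 [ 443.9 -251.9  109.2] [ 425. -270.  105.] [ 453. -239.  113.]
113 44 [ 436.1 -250.6  117.2] [ 417. -269.  113.] [ 453. -233.  121.]
121 39 [ 437.4 -254.1  124.5] [ 426. -268.  121.] [ 449. -241.  129.]
129 12 [ 429.9 -252.7  132.7] [ 423. -258.  129.] [ 445. -245.  137.]
137 15 [ 424.6 -251.4  141.4] [ 416. -260.  137.] [ 431. -243.  145.]
145 18 [ 423.1 -250.8  149.1] [ 417. -258.  146.] [ 430. -243.  153.]
153 4 [ 423.  -252.5  155.5] [ 420. -255.  155.] [ 426. -250.  156.]
```

View pics/sc.png

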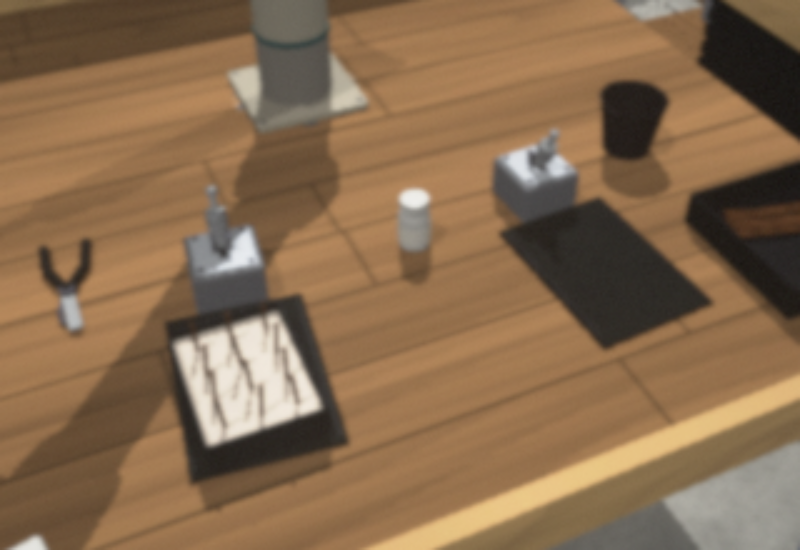

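The scene view shows the bare box at about (540,180) with its lever leaning to its mat. The tray box is at about (225,260) with its lever leaning away. Next I go above the tray box for a closer look.

{"method": "play_rows", "body": {"targets": [[0,1,-0.8,0,1],[0,4,-3,0,3],[0,8,-6,0,6],[0,12.5,-9.5,0,9.5],[0,17,-13,0,13],[0,21.5,-16.5,0,16.5],[0,25.5,-19.5,0,20],[0,29.5,-22.5,0,23],[0,32.5,-24.8,0,25],[0,33.7,-25.7,0,25.4]]}}

```text
clock: 2.0
eef_pos: [452.1, -252.3, 256.5]
tool_rot: [-3.139, -0.001, -0.096]
force: [0.3, -0.9, 0.1]
width: 85.4
gripper_force: 0.0
```

```bash
cat > look.py <<'E'
from h import *
import sys
nm=sys.argv[1]; s=1 if nm=="bare" else -1
st=ctrl.read_state(); print(st["clock"],st["eef_pos"].round(1),st["tool_rot"].round(3))
im,d,P=cloud("wrist"); save(im,"w_"+sys.argv[2]); np.savez("w_"+nm,im=im,P=P,d=d)
print(np.array(ctrl.calibration("wrist")["mount"]).round(3).tolist())
Q=P.reshape(-1,3); Q=Q[~np.isnan(Q[:,0])]
m=(Q[:,1]*s>150)&(Q[:,1]*s<330)&(Q[:,0]>390)&(Q[:,0]<530)
t=Q[m&(abs(Q[:,2]-70)<3)]; print("box",len(t),cv2.minAreaRect(t[:,:2].astype(np.float32)),np.median(t[:,2]))
for z0 in range(78,160,6):
    q=Q[m&(Q[:,2]>=z0)&(Q[:,2]<z0+6)]
    if len(q): print(z0,len(q),np.median(q,0).round(1),q.min(0).round(),q.max(0).round())
for n in("collar","lever"):
    for r in ctrl.trace("wrist",f"{nm}_{n}")[:2]:
        p=P[r["pixels"]]; print(n,r["confidence"],np.round(r["bbox"]),np.nanmedian(p,0).round(1),np.nanmin(p,0).round(),np.nanmax(p,0).round())
E
python3 look.py tray 1
```

```text
2.0 [ 452.1 -252.3  256.5] [-3.139e+00 -1.000e-03 -9.600e-02]
[[-0.001, -0.951, -0.309, 78.521], [1.0, -0.001, -0.001, 0.224], [0.0, -0.309, 0.951, -116.992], [0.0, 0.0, 0.0, 1.0]]
box 6077 ((454.5650329589844, -258.43548583984375), (91.06534576416016, 91.87275695800781), 82.76384735107422) 69.34587249228093
78 30 [ 448.7 -256.8   80.3] [ 447. -266.   78.] [ 459. -253.   82.]
84 10 [ 455.5 -265.6   88. ] [ 451. -266.   84.] [ 459. -265.   90.]
90 247 [ 455.8 -265.1   94. ] [ 442. -272.   90.] [ 465. -243.   96.]
96 104 [ 449.  -256.3   99.8] [ 438. -270.   96.] [ 455. -242.  102.]
102 138 [ 447.6 -257.5  104.9] [ 431. -270.  102.] [ 452. -242.  108.]
108 151 [ 445.3 -256.2  111.1] [ 431. -270.  108.] [ 449. -241.  114.]
114 269 [ 438.1 -255.8  118. ] [ 417. -269.  114.] [ 446. -241.  120.]
120 498 [ 434.9 -255.9  123. ] [ 423. -269.  120.] [ 444. -241.  126.]
126 74 [ 430.  -255.2  128.8] [ 427. -262.  126.] [ 442. -250.  132.]
132 59 [ 427.5 -254.3  135. ] [ 424. -259.  132.] [ 430. -250.  138.]
138 51 [ 426.1 -254.7  140.8] [ 423. -260.  139.] [ 427. -248.  144.]
144 109 [ 424.3 -254.5  148.2] [ 412. -261.  144.] [ 427. -247.  150.]
150 185 [ 420.4 -253.7  151.6] [ 414. -260.  150.] [ 426. -247.  154.]
collar 0.67 [238. 186. 274. 229.] [ 440.4 -256.7  118.5] [ 371. -273.   -3.] [ 452. -241.  127.]
lever 0.94 [242. 176. 276. 251.] [ 435.  -255.2  121.6] [ 338. -270.   -2.] [ 453. -231.  154.]
```

View pics/w_1.png

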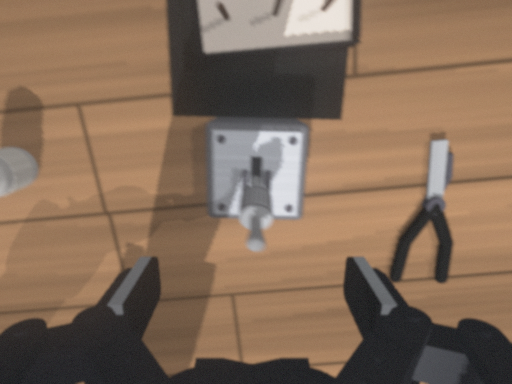

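The wrist view shows the tray box at about (258,168), with its lever leaning away from the mat and its tip at (256,240). Now to the bare box.

{"method": "play_rows", "body": {"targets": [[0,-0.1,-2,0,-0.4],[0,-0.5,-6.5,0,-1.3],[0,-1,-11.5,0,-2.3],[0,-1.4,-16.5,0,-3.3],[0,-1.8,-21.5,0,-4.3],[0,-2.2,-26.5,0,-5.3],[0,-2.7,-31.5,0,-6.3],[0,-3.2,-36.5,0,-7.5],[0,-3.6,-41.5,0,-8.5],[0,-4,-45.5,0,-9.7]]}}

```text
clock: 3.15
eef_pos: [456.2, 200.5, 256.6]
tool_rot: [-3.142, -0.001, 0.067]
force: [0.6, -0.1, -0.5]
width: 85.7
gripper_force: 0.0
```

{"method": "play_rows", "body": {"targets": [[0,0,-2,0,0],[0,0,-3,0,0],[0,0,-3,0,0],[0,0,-3,0,0]]}}

```text
clock: 3.55
eef_pos: [454.1, 226.9, 256.3]
tool_rot: [3.14, 0.0, 0.065]
force: [-0.9, 0.0, 0.1]
width: 85.6
gripper_force: 0.0
```

```bash
python3 look.py bare 2
```

```text
3.55 [454.1 226.9 256.3] [3.14  0.    0.065]
[[-0.001, -0.951, -0.309, 78.498], [1.0, -0.001, -0.001, 0.094], [0.0, -0.309, 0.951, -116.989], [0.0, 0.0, 0.0, 1.0]]
box 5921 ((454.83074951171875, 241.69232177734375), (90.53202819824219, 90.75965881347656), 4.365856647491455) 69.32586049136523
78 4 [451.1 248.9  83.5] [448. 249.  83.] [453. 249.  84.]
84 3 [451.  248.8  84.3] [449. 249.  84.] [452. 249.  85.]
90 227 [452.9 233.8  94. ] [444. 228.  92.] [465. 255.  96.]
96 14 [463.4 231.5 100.7] [458. 228.  97.] [473. 249. 102.]
102 31 [460.6 239.9 105. ] [458. 229. 102.] [475. 254. 108.]
108 25 [463.5 238.  112.1] [461. 229. 109.] [473. 253. 114.]
114 159 [485.6 235.9 118.5] [463. 229. 114.] [494. 257. 120.]
120 482 [475.  241.6 122.9] [465. 229. 120.] [486. 257. 126.]
126 27 [477.8 242.1 126.7] [468. 236. 126.] [482. 247. 132.]
132 4 [480.5 242.  133.6] [480. 241. 133.] [481. 244. 134.]
144 120 [495.  243.5 148.7] [484. 237. 146.] [498. 251. 150.]
150 221 [490.4 243.5 151.5] [484. 237. 150.] [496. 250. 154.]
collar 0.73 [219. 144. 252. 184.] [475.1 238.9 121.8] [449. 228.  69.] [496. 262. 150.]
lever 0.97 [219. 141. 252. 182.] [480.  241.9 123.5] [448. 228.  68.] [498. 261. 154.]
lever 0.15 [144.   1. 330. 224.] [539.  244.3   5.8] [379. 150.  -2.] [628. 346. 154.]
```

View pics/w_2.png

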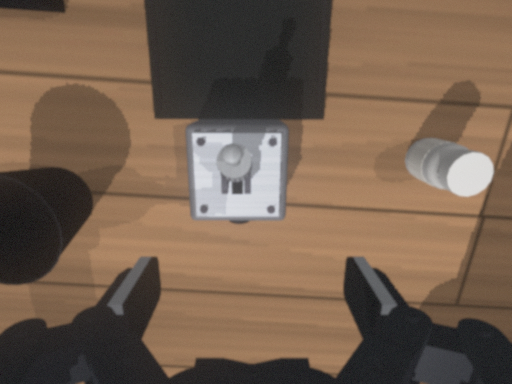

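The bare box is at about (238,172) and its lever tip at (235,155), leaning towards the mat at the top of the picture. I come down above the collar.

{"method": "play_rows", "body": {"targets": [[0,0.8,-0.4,1,-0.2],[0,1.6,-0.8,2.5,-0.5],[0,2.2,-1.2,4.5,-0.7],[0,2.5,-1.3,6,-0.7],[0,2.5,-1.3,7,-0.7],[0,2.5,-1.3,7.5,-0.7],[0,2.5,-1.3,7.5,-0.7],[0,2.5,-1.3,7.5,-0.7]]}}

```text
clock: 4.5
eef_pos: [477.9, 244.0, 181.7]
tool_rot: [-3.141, -0.001, 0.08]
force: [0.0, 0.0, 0.2]
width: 85.5
gripper_force: 0.0
```

{"method": "play_rows", "body": {"targets": [[0,0,0.07,1,0.1],[0,0,0.07,2.5,0.1],[0,0,0.07,4.0,0.1],[0,0,0.07,5.3,0.1],[0,0,0.07,6.1,0.1],[0,0,0.07,6.5,0.1],[0,0,0.07,6.5,0.1],[0,0,0.07,6.5,0.1]]}}

```text
clock: 5.3
eef_pos: [478.0, 243.4, 116.6]
tool_rot: [-3.141, -0.001, 0.078]
force: [-0.1, -0.5, -0.4]
width: 85.2
gripper_force: 0.0
```

{"method": "play_rows", "body": {"targets": [[0.5,0,0,0,0],[0.7,0,0,0,0],[1,0,0,0,0],[1,0,0,0,0],[1,0,0,0,0],[1,0,0,0,0],[1,0,0,0,0],[1,0,0,0,0]]}}

```text
clock: 6.1
eef_pos: [478.1, 242.9, 116.7]
tool_rot: [3.141, -0.001, 0.078]
force: [0.6, -1.7, 6.1]
width: 26.2
gripper_force: 59.0
```

{"method": "play_rows", "body": {"targets": [[1,0.1,0,-0.23,0],[1,0.2,0,-0.46,0],[1,0.3,0,-0.7,0],[1,0.4,0,-0.95,0],[1,0.5,0,-1.18,0],[1,0.55,0,-1.29,0],[1,0.55,0,-1.29,0],[1,0.55,0,-1.29,0]]}}

```text
clock: 6.9
eef_pos: [482.5, 243.3, 128.9]
tool_rot: [3.141, 0.001, 0.078]
force: [-2.5, -2.9, -8.0]
width: 26.6
gripper_force: 59.4
```

Run:
```python
from h import *
im,d,P=cloud("wrist"); save(im[130:,100:400],"w_3"); print(ctrl.read_state()["force"])
```

```text
[-1.68764311 -3.49607915 -8.45241469]
```

View pics/w_3.png

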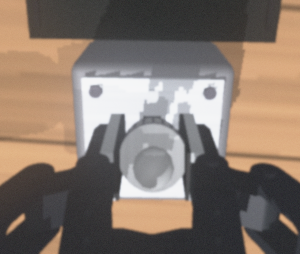

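The wrist crop shows the collar centred between the pads, and the force reads about 8.5 N of spring pull, so it is lifted. Swinging it over now.

{"method": "play_rows", "body": {"targets": [[1,0.04,0,-0.09,0],[1,-0.3,0,-0.23,0],[1,-0.67,0,-0.35,0],[1,-1.05,0,-0.45,0],[1,-1.4,0,-0.54,0],[1,-1.8,0,-0.6,0],[1,-2.15,0,-0.65,0],[1,-2.5,0,-0.68,0],[1,-2.9,0,-0.69,0],[1,-2.9,0,-0.69,0]]}}

```text
clock: 7.95
eef_pos: [455.1, 241.5, 136.7]
tool_rot: [-3.141, -0.003, 0.076]
force: [3.9, -3.3, -8.5]
width: 26.5
gripper_force: 59.5
```

{"method": "play_rows", "body": {"targets": [[1,-0.38,0,0.01,0],[1,-0.75,0,0.04,0],[1,-1.13,0,0.09,0],[1,-1.5,0,0.15,0],[1,-1.88,0,0.24,0],[1,-2.23,0,0.34,0],[1,-2.6,0,0.47,0],[1,-2.95,0,0.6,0],[1,-3.05,0,0.62,0],[1,-3.05,0,0.62,0]]}}

```text
clock: 8.95
eef_pos: [425.3, 239.6, 130.7]
tool_rot: [-3.141, -0.004, 0.079]
force: [4.9, -3.6, -7.0]
width: 25.9
gripper_force: 60.7
```

{"method": "play_rows", "body": {"targets": [[1,0.1,0,0.25,0],[1,0.2,0,0.5,0],[1,0.32,0,0.8,0],[1,0.44,0,1.1,0],[1,0.52,0,1.3,0],[1,0.52,0,1.3,0],[0.5,0.52,0,1.3,0],[0.2,0.52,0,1.3,0],[0,0.52,0,1.3,0],[0,0.52,0,1.3,0]]}}

```text
clock: 9.95
eef_pos: [429.7, 240.2, 117.3]
tool_rot: [-3.141, -0.001, 0.079]
force: [-0.0, -0.6, -0.3]
width: 81.8
gripper_force: 0.0
```

{"method": "play_rows", "body": {"targets": [[0,0,0,-0.5,0],[0,0,0,-2,0],[0,0,0,-4,0],[0,0,0,-7,0],[0,0.5,0,-10,0],[0,0.5,0,-12.5,0],[0,0.5,0,-13.8,0],[0,0.5,0,-13.8,0],[0,0.5,0,-13.8,0]]}}

```text
clock: 10.85
eef_pos: [433.8, 239.8, 254.9]
tool_rot: [-3.141, -0.0, 0.078]
force: [-0.7, 0.5, -0.5]
width: 85.3
gripper_force: 0.0
```

```bash
python3 look.py bare 4
```

```text
10.85 [433.8 239.8 254.9] [-3.141 -0.     0.078]
[[-0.001, -0.951, -0.309, 78.497], [1.0, -0.001, -0.001, 0.083], [0.0, -0.309, 0.951, -116.989], [0.0, 0.0, 0.0, 1.0]]
box 6406 ((454.8241882324219, 242.2926025390625), (91.21257019042969, 92.05522918701172), 2.313776731491089) 69.32950469035592
78 15 [450.7 241.   79.5] [450. 234.  78.] [461. 245.  84.]
84 7 [457.3 234.2  88.2] [454. 234.  84.] [459. 234.  90.]
90 249 [457.1 249.1  93.9] [445. 228.  90.] [466. 255.  96.]
96 86 [450.8 241.6  99.8] [437. 227.  96.] [455. 255. 102.]
102 123 [450.  241.8 104.9] [437. 226. 102.] [453. 255. 108.]
108 138 [447.8 241.  111. ] [436. 226. 108.] [452. 254. 114.]
114 215 [442.1 241.5 118.3] [419. 226. 114.] [450. 255. 120.]
120 572 [436.5 240.7 123.2] [424. 226. 120.] [447. 254. 126.]
126 94 [433.8 240.3 127.6] [429. 232. 126.] [445. 248. 132.]
132 64 [430.7 240.2 134.9] [427. 235. 132.] [433. 245. 138.]
138 41 [429.5 240.2 141.8] [427. 235. 138.] [431. 245. 144.]
144 73 [428.4 239.3 148.1] [414. 233. 144.] [431. 247. 150.]
150 249 [423.5 239.9 152.4] [416. 233. 150.] [430. 246. 155.]
156 1 [422.1 238.7 156. ] [422. 239. 156.] [422. 239. 156.]
collar 0.84 [237. 164. 269. 212.] [441.8 241.1 120.2] [416. 223.  67.] [454. 256. 128.]
lever 0.76 [236. 157. 266. 231.] [436.7 240.4 122.8] [374. 226.  -2.] [454. 255. 156.]
lever 0.16 [236. 168. 267. 209.] [441.3 240.9 120.5] [377. 218.  -2.] [453. 256. 128.]
```

View pics/w_4.png

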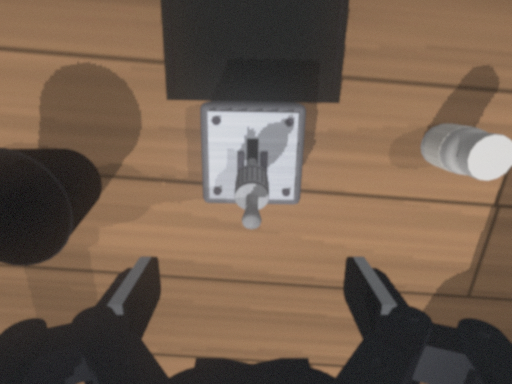

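The picture shows the bare lever leaning away from the mat, tip at (252,220), with the collar seated astride the gate at (252,180). The bare mat is off, so I go to the tray box.

{"method": "play_rows", "body": {"targets": [[0,-0.1,2,0,0.4],[0,-0.5,6.5,0,1.5],[0,-0.9,11.5,0,2.7],[0,-1.3,16.5,0,3.9],[0,-1.7,21.5,0,5],[0,-2.1,26.5,0,6.2],[0,-2.6,31.5,0,7.4],[0,-3.1,36.5,0,8.6],[0,-3.6,41.5,0,9.8],[0,-4.2,45.5,0,11]]}}

```text
clock: 12.0
eef_pos: [427.0, -219.8, 254.2]
tool_rot: [3.141, 0.001, -0.116]
force: [1.6, 0.6, -0.3]
width: 85.6
gripper_force: 0.0
```

{"method": "play_rows", "body": {"targets": [[0,0,2,0,0],[0,0,3,0.5,0],[0,0,3.7,2,0],[0,0,3.8,4,0],[0,0,3.8,6,0],[0,0,3.8,7.3,0],[0,0,3.8,7.3,0],[0,0,3.8,7.3,0]]}}

```text
clock: 12.8
eef_pos: [423.4, -253.8, 181.5]
tool_rot: [-3.141, 0.001, -0.112]
force: [0.6, 0.4, 0.3]
width: 85.6
gripper_force: 0.0
```

{"method": "play_rows", "body": {"targets": [[0,0.4,0.06,0.3,0],[0,0.74,0.12,1.2,0],[0,0.74,0.12,2.7,0],[0,0.74,0.12,4.2,0],[0,0.74,0.12,5.5,0],[0,0.74,0.12,6.2,0],[0,0.74,0.12,6.5,0],[0,0.74,0.12,6.5,0],[0,0.74,0.12,6.5,0]]}}

```text
clock: 13.7
eef_pos: [431.0, -257.0, 117.3]
tool_rot: [3.141, -0.001, -0.114]
force: [-0.5, -0.6, 0.1]
width: 85.6
gripper_force: 0.0
```

{"method": "play_rows", "body": {"targets": [[0.5,0,0,0,0],[0.7,0,0,0,0],[1,0,0,0,0],[1,0,0,0,0],[1,0,0,0,0],[1,0,0,0,0],[1,0,0,0,0],[1,0,0,0,0]]}}

```text
clock: 14.5
eef_pos: [430.5, -255.6, 117.3]
tool_rot: [-3.14, 0.001, -0.113]
force: [-1.6, 4.0, 4.9]
width: 26.7
gripper_force: 58.6
```

{"method": "play_rows", "body": {"targets": [[1,-0.1,0,-0.23,0],[1,-0.2,0,-0.46,0],[1,-0.3,0,-0.7,0],[1,-0.4,0,-0.95,0],[1,-0.5,0,-1.2,0],[1,-0.58,0,-1.38,0],[1,-0.58,0,-1.38,0],[1,-0.58,0,-1.38,0]]}}

```text
clock: 15.3
eef_pos: [425.3, -255.1, 130.4]
tool_rot: [-3.14, -0.0, -0.113]
force: [3.2, 4.5, -7.5]
width: 26.1
gripper_force: 59.4
```

{"method": "play_rows", "body": {"targets": [[1,0.35,0,-0.14,0],[1,0.7,0,-0.26,0],[1,1.07,0,-0.37,0],[1,1.44,0,-0.45,0],[1,1.81,0,-0.52,0],[1,2.18,0,-0.56,0],[1,2.56,0,-0.59,0],[1,2.94,0,-0.6,0],[1,2.94,0,-0.6,0]]}}

```text
clock: 16.2
eef_pos: [451.5, -258.0, 135.7]
tool_rot: [-3.139, 0.007, -0.113]
force: [-3.8, 4.9, -8.0]
width: 26.3
gripper_force: 59.4
```

{"method": "play_rows", "body": {"targets": [[1,0.38,0,0.01,0],[1,0.75,0,0.04,0],[1,1.13,0,0.09,0],[1,1.5,0,0.15,0],[1,1.88,0,0.24,0],[1,2.23,0,0.34,0],[1,2.6,0,0.47,0],[1,2.95,0,0.6,0],[1,3.05,0,0.62,0],[1,3.05,0,0.62,0]]}}

```text
clock: 17.2
eef_pos: [481.6, -261.5, 130.1]
tool_rot: [-3.139, 0.007, -0.113]
force: [-5.2, 6.1, -2.0]
width: 26.4
gripper_force: 59.5
```

{"method": "play_rows", "body": {"targets": [[1,0.1,0,0.04,0],[1,0.2,0,0.08,0],[1,0.1,0,0.33,0],[1,0,0,0.6,0],[1,-0.12,0,0.9,0],[1,-0.24,0,1.2,0],[1,-0.3,0,1.35,0],[1,-0.3,0,1.35,0],[0.5,-0.3,0,1.35,0],[0.2,-0.3,0,1.35,0]]}}

```text
clock: 18.2
eef_pos: [482.3, -264.5, 118.0]
tool_rot: [3.139, -0.003, -0.115]
force: [0.4, 0.0, -0.0]
width: 53.9
gripper_force: 0.0
```

{"method": "play_rows", "body": {"targets": [[0,0,0,0,0],[0,0,0,0,0],[0,0,0,-1,0],[0,0,0,-3,0],[0,0,0,-6,0],[0,-0.5,0,-9,0],[0,-1.5,0,-12,0],[0,-2,0,-13.8,0],[0,-2,0,-13.8,0],[0,-2,0,-13.8,0]]}}

```text
clock: 19.2
eef_pos: [461.6, -260.4, 255.5]
tool_rot: [3.141, -0.001, -0.114]
force: [-0.0, 0.3, -0.7]
width: 85.4
gripper_force: 0.0
```

```bash
python3 look.py tray 5
```

```text
19.2 [ 461.6 -260.4  255.5] [ 3.141e+00 -1.000e-03 -1.140e-01]
[[-0.001, -0.951, -0.309, 78.528], [1.0, -0.001, -0.001, 0.239], [0.0, -0.309, 0.951, -116.989], [0.0, 0.0, 0.0, 1.0]]
box 5932 ((455.62908935546875, -257.90997314453125), (90.1576919555664, 92.33561706542969), 83.6246337890625) 69.35028020462764
78 3 [ 450.6 -250.    81.7] [ 450. -250.   81.] [ 452. -250.   82.]
90 177 [ 451.3 -264.5   94. ] [ 443. -271.   92.] [ 463. -244.   96.]
96 6 [ 457.3 -264.9  100.9] [ 452. -269.   96.] [ 459. -251.  102.]
102 6 [ 457.9 -261.5  105. ] [ 456. -266.  102.] [ 458. -252.  108.]
108 7 [ 458.5 -259.6  109.8] [ 458. -270.  108.] [ 463. -254.  113.]
114 147 [ 486.8 -262.5  118.5] [ 466. -275.  115.] [ 490. -247.  120.]
120 459 [ 472.1 -259.8  123.5] [ 462. -275.  120.] [ 486. -247.  126.]
126 31 [ 465.8 -259.5  126.4] [ 464. -270.  126.] [ 470. -253.  128.]
144 47 [ 491.8 -262.3  149. ] [ 480. -269.  147.] [ 494. -255.  150.]
150 284 [ 486.7 -262.   152.4] [ 479. -269.  150.] [ 494. -255.  156.]
collar 0.86 [229. 160. 266. 198.] [ 473.8 -259.6  122.9] [ 445. -276.   68.] [ 494. -242.  153.]
lever 0.76 [232. 161. 268. 192.] [ 481.  -261.5  124.6] [ 456. -274.   70.] [ 494. -247.  156.]
```

View pics/w_5.png

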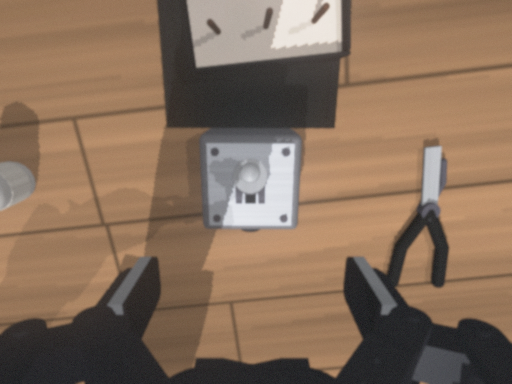

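The last picture shows the tray lever tip at (250,172), leaning over its collar towards the mat. The collar rim height is about 123 mm, the same as when locked, so it is home. Handing in.

```bash
python3 -c "
from cell import ctrl
print(ctrl.finish_job())"
```

```text
the job is handed in; nothing more can be done
None
```

I switched the bare mat off first, then the tray mat on. The wrist camera showed both levers tipped over and both collars home, and I handed the job in at about 19 s; no verdict came back.

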